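# Reset the tube mixer and hold its dial at full speed

### The arm

A 7-joint arm with a two-finger parallel gripper is mounted at the origin on a cart in front of the work surface, level with it; the furniture and walls round the work are solid. World frame = base frame: x ahead of the robot, y to its left, z up, the work surface at z = 0. Lengths are in m, angles in rad, forces in N, time in s.
With the tool pointing down it reaches from about 0.4 to 0.85 m from the base axis. Payload 10.4 kg.
Tool frame: the origin (TCP) lies midway between the tips of the shut fingers; the grasp point (between the pads) lies 19 mm behind it; z points along the fingers, y is the line along which they close (so a half turn about z gives the same grasp; the last joint's range is limited). The gripper opens to 87 mm and grips with 3 to 60 N. Pads are 19 mm wide; open, the fingers measure 117 mm over their backs; the gripper's body (75 mm by 190 mm) begins 51 mm behind the grasp point.
Start: joints at [-1.188, 0.332, -0.065, 1.46, 0.022, 1.35, -0.088], TCP at [0.247, 0.574, 0.223] pointing down, gripper open.
Joint ranges: [-2.6, 2.6], [-0.5, 2.12], [-1.47, 1.34], [0.16, 2.42], [-1.27, 4.41], [0.06, 2.06], [-2.6, 2.6]. Speed limits (rad/s): [2.22, 2.22, 2.79, 2.79, 3.14, 3.14, 3.14].

### API

Orientations are given as a unit quaternion [x, y, z, w].
In Python, from bench import r gives the robot as it stands.
- The arm moves only by the tool arm_command, never from a script. Its arguments are lists of equal length, an entry for each row: "xyz": the shift along the world's x, y, z in m, a list of three; "rot": the turn, a rotation vector about the world's x, y, z in rad, a list of three. In form: {"xyz": [[tx, ty, tz], ...], "rot": [[ax, ay, az], ...]}. A call has 1 to 20 rows; each row is the pose to reach, as a shift and turn from the pose commanded when the call began; what a row does not reach only later rows make up. A row lasts 1/12 s, in which the tool goes at most 41.7 mm and 7.16 degrees, less where a joint would pass 70% of its speed; a pose out of reach is approached as far as the arm can. A call with a gripper value outside its range is refused whole. "grip" is the opening, from 0 (shut) to 1 (fully open), set as the call begins (left out, the last holds). The fingers move at their own pace and stop on an object; "squeeze" is the grip in N (left out, the last holds). Time passes only in rows, so rows that repeat a pose let the fingers close. It gives the time, the measured TCP pose, the force, the opening and the grip force at its end, in the units of the state.
- r.read_state(): the state, without advancing time (a new reading comes with each control period).
- r.camera(name): name is "side" or "top" or "wrist"; returns the picture (400x640x3 uint8, red, green, blue); there is no depth.
- r.camera_model(name): a dict with "fx", "fy", "cx", "cy" (pixels), "T" (4x4, takes a point from camera to world coordinates). Camera axes: x right, y up, looking along -z (the intrinsics and any distortion apply to the point x, -y, -z); pixel columns grow to the right and rows downward; lengths in m; the calibration is good to about 2 mm. A picture is of the moment at which its call begins: read the wrist's pose just before it. camera_model takes no time and is no camera call; for the wrist camera it gives the pose at the moment of the call.
- r.close_job(): hands the job in; it is judged then, once.
Trained networks look in the newest picture that a camera, given by its name, has taken for a name from the list of things; names that differ only in an ending like _2 or _b are one class to them, and where a whole thing is asked for, a point or a joint stands for the part that bears it (a point fixed in the world has none). Each returns a list of dicts, best first, with "conf" (0 to 1); they miss things now and then, are a little off and sometimes report something else, mostly with a low value. They report only what shows in the picture. A call takes as long as a camera call. They do not tell look-alikes from the thing itself.
- r.look_for(label, camera): "at" ([x, y, z] in m, in the coordinates of the camera as it stood for that picture, good to about 4 mm: the middle of the surface that is visible of it).
- r.spot_point(label, camera): "at" ([x, y, z] in m, in the coordinates of the camera as it stood for that picture, good to about 4 mm: a listed point, or the origin of a listed thing).
The state is a dict: "time": time; "joint_positions": joint angles; "joint_vel": joint speeds; "joint_torque": joint torques, N m; "ee_pos": TCP position; "eef_rot": TCP orientation; "ft_force": force on the tool from outside, world axes, zero at the start; "torque": the same for the moment, N m; "width": finger opening in m; "grip_force": force on a finger pad.
Only numpy, scipy, OpenCV 4.12 (cv2) and the standard library are available. Lean on these libraries where they do the work, as an engineer would, in place of code of your own. Each camera call takes 0.05 s, during which the arm holds its last target. There are 200 camera calls.

### The job

The tube mixer has tripped: take the steel stylus out of its stand, push the mixer's recessed reset button fully in with the stylus's point, and put the stylus back upright, fully down in its stand. Then grip the mixer's spring-return dial, turn it clockwise past its first two clicks to the third (the three-dot mark, full speed), and finish still gripping it there, holding it against its spring: the program ends while holding, and does not let go. Leave the dial alone until the stylus is back, and do not disturb the specimen cup, the tape roll or the meter.

Things in the scene. Friction and masses are not known exactly. Their poses are not given: they have to be found in the camera images.
- mixer: White box-shaped tube mixer fixed to the worktop, 130 (x) x 170 (y) x 60 mm high, dial and recessed reset button on its flat top, a low rubber mixing cup (44 mm wide, 18 mm high, at x +32, y -35 mm) behind the button. Origin: centre of its underside, z up, +x away from the robot at yaw 0. Dial axis at x -12, y +40 mm; reset hole at x -40, y -55 mm.
- dial (a joint): Angle of the mixer's black dial in rad, 0 at rest, growing as it is turned clockwise seen from above. Clicks (light detents) at 0.4, 0.8 and 1.2; the third, 1.2, is full speed; hard stop at 1.6. Let go, it springs back to 0 from anywhere: mean torque 0.05 N m at 0, 0.13 N m at 1.2, with up to 0.04 N m more or less between clicks.
- dial_grip (a point): Centre of the dial's straight grip bar (44 long, 12 thick, 22 mm high), on the dial's axis, 79 mm above the worktop; the bar spans 68 to 90 mm, on a round skirt 48 mm wide, 8 mm high. This frame turns with the dial: x along the bar to the end with a white line (the pointer), y across its 12 mm.
- reset_button (a joint): Travel of the reset button in m, 0 at rest, 0.005 fully in; springs back. About 1.2 N to start it, 4.2 N fully in.
- reset_top (a point): Centre of the top face of the reset button: a grey round plunger 10 mm across, at the bottom of a vertical round hole 12 mm wide, 8 mm below the mixer's top (52 mm above the worktop at rest). It is pressed straight down.
- stylus: Loose steel stylus 120 mm long with a round 10 mm barrel, about 30 g, standing point down in its stand at the start (it may lean slightly). Origin at its point, z along it to its blunt end. The point is a pin 5 mm wide and 14 mm long, widening to the full barrel at 24 mm.
- stylus_grip (a point): Point on the stylus's axis 88 mm above its point, the place to grip it.
- stand: Small grey stylus stand fixed to the worktop, 50 x 50 x 45 mm on a thin black 58 mm foot, with one vertical round hole 15 mm wide and 40 mm deep in the middle of its top, rim chamfered by 2 mm. Origin at the centre of its underside; the stylus's point stands 5 mm above that, its upper 80 mm sticks out.
- cup: Specimen cup with lid, 58 mm wide, 70 mm high, loose; origin at the centre of its underside. To be left alone.
- tape: Paper tape roll lying flat, 64 mm wide, 19 mm high, loose; origin at the centre of its underside. To be left alone.
- meter: Hand-held black meter lying on its back, 105 x 57 x 28 mm, loose; origin at the centre of its underside. To be left alone.
- third_mark (a point): Middle of the three-dot mark on the mixer's top, 36 mm from the dial's axis: the bar's white-lined end points at it at the third click. Marks round the dial, clockwise from rest: a short line, one dot, two dots, three dots, 0.4 rad apart. At rest the pointer is 0.6 rad anticlockwise of the mixer's +x, at the third click 0.6 rad clockwise of it.
Mind the look-alikes: they are no part of the job. Of the things that look like the stand, take the one that is farthest to the robot's left at the start.

How it is judged:
By the outcome, as a careful person would: the job done as asked, in the order asked, and still so for the second after the job is handed in, while the arm keeps its last pose, push and grip.
It also fails if it takes over 61 s, if anything falls off the work surface, if the arm or the gripper's body presses on something with over 40 N, if the wrist force passes 120 N, or if a joint passes its speed limit or range.

## Working session

There is one attempt and no reset: what is moved stays moved. The work goes in short steps, Python scripts to look and compute and a tool call to move; the robot and the scene stay as the last step left them, time stands still between calls to the robot, and variables do not carry over. Pictures are saved under pics/ and viewed, at most 10 in all, crops included, and the job is handed in when it is done.

Besides the shell and the picture viewer there is one more tool, called after "Request:" as name(argument=value, ...) on one line, values as JSON. arm_command: Moves the arm, as the interface text tells. Its arguments: {"type":"object","properties":{"xyz":{"type":"array"},"rot":{"type":"array"},"grip":{"type":"number"},"squeeze":{"type":"number"}},"required":["xyz","rot"]}

```bash
mkdir -p pics; ls; cat > h.py <<'E'
import numpy as np, cv2
from bench import r
def w(cam,at,T=None):
    T=np.array(r.camera_model(cam)["T"]) if T is None else T
    return (T@np.r_[at,1])[:3]
def pix(cam,p):
    m=r.camera_model(cam); q=np.linalg.inv(np.array(m["T"]))@np.r_[p,1]
    return np.array([m["cx"]+m["fx"]*q[0]/-q[2], m["cy"]+m["fy"]*(-q[1])/-q[2]])
def ray(cam,uv,z):
    m=r.camera_model(cam);T=np.array(m["T"]); d=T[:3,:3]@np.array([(uv[0]-m["cx"])/m["fx"],-(uv[1]-m["cy"])/m["fy"],-1])
    return T[:3,3]+d*(z-T[2,3])/d[2]
def snap(cam,name):
    im=r.camera(cam); cv2.imwrite(f"pics/{name}.png",im[:,:,::-1]); return im
def look(kind,label,cam):
    T=np.array(r.camera_model(cam)["T"])
    for d in getattr(r,kind)(label,cam):
        p=w(cam,d["at"],T); print(cam,kind,label,round(d["conf"],2),p.round(4),pix(cam,p).round())
E
python3 - <<'E'
from h import *
np.set_printoptions(suppress=True)
a=snap("top","top0");b=snap("side","side0")
cv2.imwrite("pics/both.png",cv2.resize(np.vstack([a,b])[:,:,::-1],(480*1,600)))
for c in("top","side"):
    m=r.camera_model(c);print(c,{k:v for k,v in m.items() if k!="T"},np.array(m["T"]).round(3).tolist())
    for l in("stand","stylus_grip","mixer","dial_grip","reset_top","cup"):look("spot_point",l,c)
print(r.read_state())
E
```

```text
pics
top {'fx': 470.25052934456664, 'fy': 470.25052934456664, 'cx': 324.76648247878325, 'cy': 203.03315666842744} [[0.012, 0.999, -0.053, 0.469], [-1.0, 0.011, -0.011, -0.079], [-0.01, 0.054, 0.999, 1.221], [0.0, 0.0, 0.0, 1.0]]
top spot_point stand 0.86 [0.3586 0.0389 0.0001] [284. 270.]
top spot_point stand 0.85 [ 0.3708 -0.0768 -0.0033] [329. 266.]
top spot_point stand 0.82 [ 0.4314  0.1643 -0.0025] [236. 241.]
top spot_point stand 0.63 [ 0.5036 -0.2229 -0.0054] [385. 215.]
top spot_point stylus_grip 0.56 [0.4337 0.1615 0.0912] [229. 242.]
top spot_point mixer 0.93 [ 0.5292 -0.051   0.0013] [319. 205.]
top spot_point dial_grip 0.72 [ 0.5114 -0.0072  0.0796] [300. 210.]
top spot_point cup 0.55 [ 0.6887  0.0636 -0.003 ] [276. 144.]
side {'fx': 435.991925526417, 'fy': 435.991925526417, 'cx': 326.7131326679737, 'cy': 203.86176465144962} [[-0.998, -0.047, 0.049, 0.567], [0.068, -0.659, 0.749, 0.668], [-0.003, 0.751, 0.661, 0.744], [0.0, 0.0, 0.0, 1.0]]
side spot_point stand 0.88 [ 0.5031 -0.2248 -0.0003] [329. 192.]
side spot_point stand 0.83 [ 0.4336  0.1671 -0.0027] [377. 316.]
side 
[... 300 characters left out ...]
33 -0.0012] [251. 281.]
{'time': 0.7, 'joint_positions': array([-1.18759666,  0.33214346, -0.06471861,  1.46011479,  0.02162274,
        1.3499196 , -0.08848924]), 'joint_vel': array([-0.00021127, -0.00132941, -0.00017807, -0.00073971,  0.00217882,
        0.00155674, -0.00015852]), 'joint_torque': array([  0.00047307, -62.29092121,   0.0254249 , -39.00814176,
        -0.06089015,   0.03143898,   0.00005511]), 'ee_pos': array([0.24670597, 0.57425959, 0.22260383]), 'eef_rot': array([0.20149245, 0.97949007, 0.00005426, 0.00001038]), 'ft_force': array([-0.81750553,  0.46676195,  0.10188779]), 'torque': array([0.04167455, 0.03013514, 0.02751611]), 'grip_force': 0.0, 'width': 0.08690510728938701}
```

View pics/top0.png

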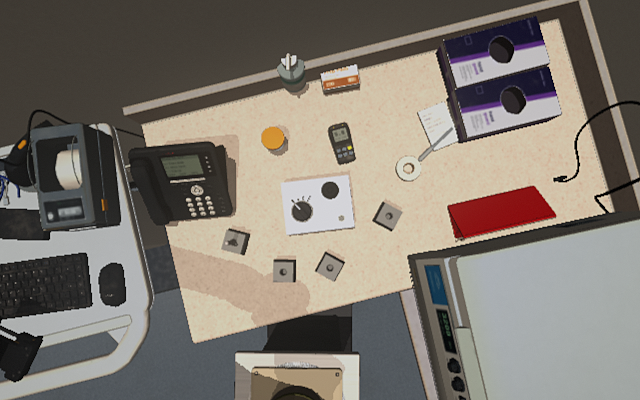

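View pics/side0.png

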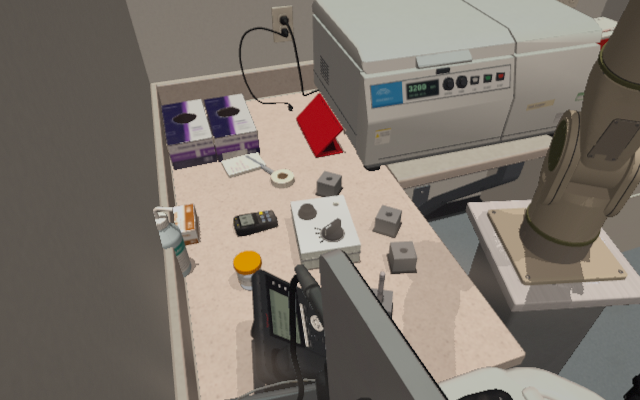

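The top picture shows four stand-like blocks: (236,241), (284,270), (329,266) and (387,215). The leftmost is (236,241), at y≈0.165, and the side view shows the stylus sticking out of it at (381,285). The mixer is at (319,205) and its dial at (300,210). I'll check the choice in one crop.

```bash
python3 - <<'E'
import cv2,numpy as np
a=cv2.imread("pics/top0.png")[165:285,215:400];b=cv2.imread("pics/side0.png")[180:340,290:430]
a=cv2.resize(a,None,fx=3.7,fy=3.7,interpolation=2)[:,:400*2-0];b=cv2.resize(b,(350,400),interpolation=2)
a=cv2.resize(a,(450,400));cv2.imwrite("pics/crop1.png",np.hstack([a,b]))
E
```

```text
(no output)
```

View pics/crop1.png

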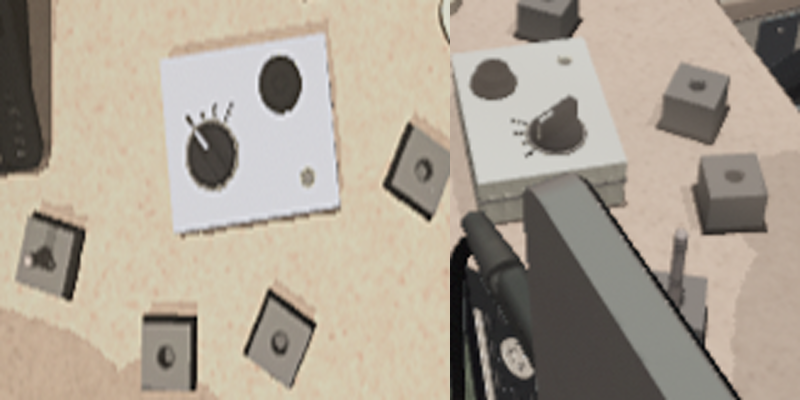

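Request:
arm_command(xyz=[[0.012,-0.026,0.01],[0.024,-0.052,0.02],[0.037,-0.082,0.03],[0.05,-0.11,0.04],[0.064,-0.14,0.05],[0.078,-0.17,0.05],[0.092,-0.2,0.05],[0.106,-0.23,0.05],[0.12,-0.26,0.05],[0.134,-0.29,0.05],[0.148,-0.32,0.05],[0.16,-0.35,0.05],[0.172,-0.375,0.05],[0.18,-0.395,0.05],[0.185,-0.408,0.05],[0.187,-0.411,0.05],[0.187,-0.411,0.05]], rot=[[0,0,0],[0,0,0],[0,0,0],[0,0,0],[0,0,0],[0,0,0],[0,0,0],[0,0,0],[0,0,0],[0,0,0],[0,0,0],[0,0,0],[0,0,0],[0,0,0],[0,0,0],[0,0,0],[0,0,0]])

```text
time: 2.12
ee_pos: [0.434, 0.1627, 0.2727]
eef_rot: [0.202, 0.979, 0.0, 0.0]
ft_force: [-0.2, 0.3, 1.1]
width: 0.087
grip_force: 0.0
```

The crop confirms it: the leftmost stand (left half, (45,255)) holds the stylus and the other three holes are empty. The reset button is at crop (307,177). Next, the close look.

```bash
python3 - <<'E'
from h import *
np.set_printoptions(suppress=True)
snap("wrist","w1")
print(np.array(r.camera_model("wrist")["T"]).round(3).tolist())
for l in("stylus_grip","stylus","stand"):look("spot_point",l,"wrist")
snap("side","s1")
for l in("stylus_grip","stylus"):look("spot_point",l,"side")
E
```

```text
[[0.394, -0.891, -0.225, 0.373], [0.919, 0.382, 0.096, 0.19], [0.0, -0.244, 0.97, 0.436], [0.0, 0.0, 0.0, 1.0]]
wrist spot_point stylus_grip 0.67 [0.4345 0.1625 0.0951] [318. 181.]
wrist spot_point stylus 0.46 [ 0.4336  0.1615 -0.    ] [317. 169.]
wrist spot_point stand 0.93 [ 0.3714 -0.0792  0.002 ] [163. 192.]
wrist spot_point stand 0.79 [0.4331 0.1625 0.0007] [318. 168.]
wrist spot_point stand 0.75 [0.363  0.0366 0.0017] [225. 158.]
side spot_point stylus_grip 0.66 [0.433  0.163  0.0891] [381. 285.]
```

View pics/w1.png

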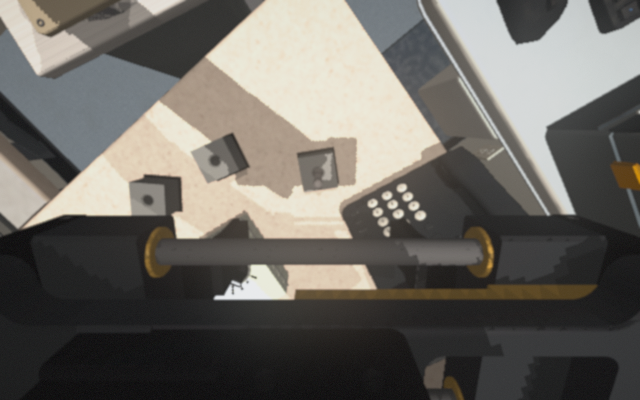

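The wrist view shows the stylus standing in its stand at (318,170), right below the TCP. Going straight down to grip it.

Request:
arm_command(xyz=[[0,0,-0.02],[0,0,-0.05],[0,0,-0.08],[0,0,-0.11],[0,0,-0.14],[0,0,-0.165],[0,0,-0.185],[0,0,-0.195],[0,0,-0.199],[0,0,-0.199]], rot=[[0,0,0],[0,0,0],[0,0,0],[0,0,0],[0,0,0],[0,0,0],[0,0,0],[0,0,0],[0,0,0],[0,0,0]])

```text
time: 3.3
ee_pos: [0.4336, 0.1634, 0.0734]
eef_rot: [0.201, 0.98, -0.0, -0.0]
ft_force: [-0.4, -0.5, -0.6]
width: 0.0873
grip_force: 0.0
```

Request:
arm_command(xyz=[[0,0,0],[0,0,0],[0,0,0],[0,0,0],[0,0,0],[0,0,0],[0,0,0],[0,0,0],[0,0,0],[0,0,0],[0,0,0],[0,0,0]], rot=[[0,0,0],[0,0,0],[0,0,0],[0,0,0],[0,0,0],[0,0,0],[0,0,0],[0,0,0],[0,0,0],[0,0,0],[0,0,0],[0,0,0]], grip=0, squeeze=40)

```text
time: 4.3
ee_pos: [0.4337, 0.1632, 0.0736]
eef_rot: [0.202, 0.979, 0.0, -0.0]
ft_force: [0.2, 0.8, 0.0]
width: 0.015
grip_force: 0.0
```

Request:
arm_command(xyz=[[0,0,0],[0,0,0],[0,0,0],[0,0,0]], rot=[[0,0,0],[0,0,0],[0,0,0],[0,0,0]])

```text
time: 4.63
ee_pos: [0.4337, 0.1633, 0.0736]
eef_rot: [0.202, 0.979, 0.0, 0.0]
ft_force: [0.4, -0.1, 0.8]
width: 0.0089
grip_force: 40.0
```

Request:
arm_command(xyz=[[0,0,0.01],[0,0,0.02],[0,0,0.035],[0,0,0.055],[0,0,0.075],[0,0,0.095],[0,0,0.115],[0,0,0.125],[0,0,0.13],[0,0,0.13]], rot=[[0,0,0],[0,0,0],[0,0,0],[0,0,0],[0,0,0],[0,0,0],[0,0,0],[0,0,0],[0,0,0],[0,0,0]])

```text
time: 5.47
ee_pos: [0.4341, 0.1635, 0.2046]
eef_rot: [0.202, 0.979, 0.001, 0.001]
ft_force: [0.6, 0.1, -1.0]
width: 0.0089
grip_force: 40.0
```

```bash
python3 - <<'E'
from h import *
np.set_printoptions(suppress=True)
print(r.read_state()["width"],r.read_state()["grip_force"])
a=snap("top","t2");b=snap("side","s2")
for c in("top","side"):
    for l in("reset_top","dial_grip","mixer","third_mark","stylus_grip","stylus"):look("spot_point",l,c)
t=cv2.imread("pics/top0.png");print(ray("top",(341.2,218.1),.06),)
crop=cv2.resize(t[165:245,270:370],(500,400),interpolation=2)
s=cv2.imread("pics/s2.png");cs=cv2.resize(s[190:330,280:420],(400,400),interpolation=2)
cv2.imwrite("pics/crop2.png",np.hstack([crop[:, :400],cs]))
# white top blob -> mixer rectangle at z=.06
g=cv2.cvtColor(t,cv2.COLOR_BGR2HSV);m=((g[...,2]>185)&(g[...,1]<28)).astype(np.uint8);m[:165]=0;m[245:]=0;m[:,:270]=0;m[:,370:]=0
m=cv2.morphologyEx(m,cv2.MORPH_OPEN,np.ones((3,3)))
P=np.array([ray("top",(x,y),.06)[:2] for y,x in np.argwhere(m)],np.float32)*1000
rc=cv2.minAreaRect(P);print(rc, cv2.boxPoints(rc))
E
```

```text
0.008927761409375555 39.99995443504304
top spot_point reset_top 0.38 [ 0.5107 -0.0071  0.0796] [300. 211.]
top spot_point dial_grip 0.74 [ 0.5089 -0.0059  0.0802] [300. 211.]
top spot_point mixer 0.61 [ 0.5292 -0.0506 -0.0009] [319. 205.]
top spot_point third_mark 0.59 [ 0.5406 -0.0266  0.0571] [309. 199.]
side spot_point dial_grip 0.79 [ 0.5111 -0.009   0.0794] [332. 227.]
side spot_point mixer 0.68 [ 0.528  -0.0488 -0.0014] [324. 240.]
side spot_point mixer 0.24 [ 0.5104 -0.0089  0.0821] [333. 226.]
side spot_point third_mark 0.9 [ 0.5455 -0.023   0.061 ] [316. 229.]
side spot_point third_mark 0.29 [ 0.5251 -0.0446 -0.0003] [325. 241.]
side spot_point stylus_grip 0.31 [ 0.6261 -0.2776  0.0011] [283. 181.]
side spot_point stylus 0.49 [0.4335 0.1662 0.1331] [383. 271.]
[ 0.49394221 -0.10671575  0.06      ]
((527.5532836914062, -46.36714172363281), (130.47308349609375, 170.3445281982422), 7.377703666687012) [[ 451.91986    29.722996]
 [ 473.79376  -139.21129 ]
 [ 603.1867   -122.457275]
 [ 581.3128     46.477005]]
```

View pics/crop2.png

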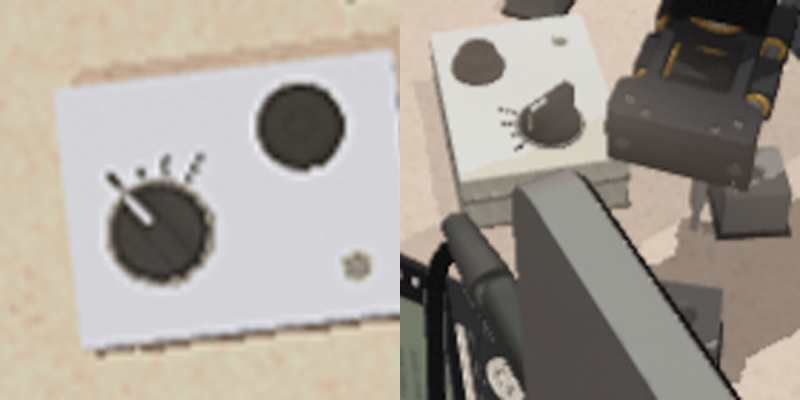

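The held stylus shows at side-crop (697,200) and the button at (560,41), and the mixer rectangle fits its given size well. I'll refine the button from the side view and the tip pixel while moving over.

Request:
arm_command(xyz=[[0.003,-0.013,0],[0.008,-0.036,0],[0.014,-0.063,0],[0.02,-0.09,0],[0.026,-0.117,0],[0.032,-0.144,0],[0.038,-0.171,0],[0.044,-0.198,0],[0.05,-0.225,0],[0.055,-0.247,-0.01],[0.058,-0.262,-0.02],[0.0603,-0.27,-0.035],[0.0603,-0.27,-0.045],[0.0603,-0.27,-0.05],[0.0603,-0.27,-0.05],[0.0603,-0.27,-0.05]], rot=[[0,0,0],[0,0,0],[0,0,0],[0,0,0],[0,0,0],[0,0,0],[0,0,0],[0,0,0],[0,0,0],[0,0,0],[0,0,0],[0,0,0],[0,0,0],[0,0,0],[0,0,0],[0,0,0]])

```text
time: 7.5
ee_pos: [0.494, -0.1058, 0.1538]
eef_rot: [0.201, 0.98, 0.0, -0.0]
ft_force: [1.3, -1.3, -0.7]
width: 0.0089
grip_force: 40.0
```

```bash
python3 - <<'E'
from h import *
np.set_printoptions(suppress=True)
s0=cv2.imread("pics/side0.png");g=cv2.cvtColor(s0,cv2.COLOR_BGR2GRAY).astype(float)
def blob(im,u,v,h=6):
    p=im[v-h:v+h+1,u-h:u+h+1];wt=np.clip(np.median(p)-25-p,0,None);y,x=np.mgrid[v-h:v+h+1,u-h:u+h+1]
    return (x*wt).sum()/wt.sum(),(y*wt).sum()/wt.sum()
b=blob(g,336,204);print("side btn",b,ray("side",b,.06),ray("side",b,.052))
gt=cv2.cvtColor(cv2.imread("pics/top0.png"),cv2.COLOR_BGR2GRAY).astype(float)
t=blob(gt,341,218);print("top btn",t,ray("top",t,.06),ray("top",t,.052))
snap("side","s3");e=np.array(r.read_state()["ee_pos"]);print(e)
look("spot_point","stylus","side");look("spot_point","stylus_grip","side")
print("pred tip",pix("side",e-[0,0,.0686]),pix("side",e))
s=cv2.imread("pics/s3.png");cv2.imwrite("pics/crop3.png",cv2.resize(s[150:225,290:390],(800,600),interpolation=2))
E
```

```text
side btn (np.float64(335.432183908046), np.float64(204.1425287356322)) [ 0.49615354 -0.10539688  0.06      ] [ 0.49532452 -0.11443696  0.052     ]
top btn (np.float64(340.9913544668588), np.float64(217.76464937560038)) [ 0.49476315 -0.10619308  0.06      ] [ 0.49494344 -0.10638369  0.052     ]
[ 0.49431394 -0.10590787  0.15413456]
side spot_point stylus 0.6 [ 0.4935 -0.1044  0.0876] [337. 195.]
side spot_point stylus 0.36 [ 0.6947  0.0624 -0.0023] [250. 281.]
pred tip [336.30812632 195.75929818] [336.65520717 172.30763847]
```

View pics/crop3.png

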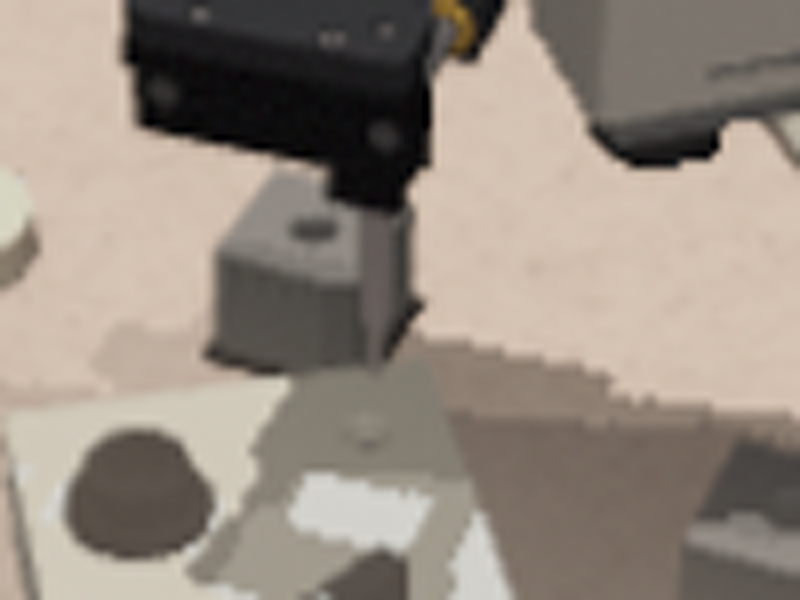

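The tip is at crop (374,365), right above the reset hole at (366,430), and the stylus is vertical. The tip pixel is within 0.5 px of the prediction, so I shift 1 mm in x and go down.

Request:
arm_command(xyz=[[0.001,0,-0.004],[0.001,0,-0.01],[0.001,0,-0.016],[0.001,0,-0.022],[0.001,0,-0.026],[0.001,0,-0.029],[0.001,0,-0.031],[0.001,0,-0.031]], rot=[[0,0,0],[0,0,0],[0,0,0],[0,0,0],[0,0,0],[0,0,0],[0,0,0],[0,0,0]], squeeze=60)

```text
time: 8.32
ee_pos: [0.4948, -0.1067, 0.1221]
eef_rot: [0.202, 0.979, -0.0, -0.0]
ft_force: [-0.5, -0.1, -0.5]
width: 0.0084
grip_force: 60.0
```

Request:
arm_command(xyz=[[0,0,-0.001],[0,0,-0.002],[0,0,-0.003],[0,0,-0.004],[0,0,-0.005],[0,0,-0.006],[0,0,-0.006]], rot=[[0,0,0],[0,0,0],[0,0,0],[0,0,0],[0,0,0],[0,0,0],[0,0,0]])

```text
time: 8.9
ee_pos: [0.4952, -0.1068, 0.1166]
eef_rot: [0.202, 0.979, 0.0, 0.0]
ft_force: [0.3, 0.6, 3.4]
width: 0.0089
grip_force: 60.0
```

Request:
arm_command(xyz=[[0,0,-0.0007],[0,0,-0.0014],[0,0,-0.002],[0,0,-0.002],[0,0,-0.002]], rot=[[0,0,0],[0,0,0],[0,0,0],[0,0,0],[0,0,0]])

```text
time: 9.32
ee_pos: [0.4954, -0.1068, 0.1151]
eef_rot: [0.202, 0.979, 0.0, 0.0]
ft_force: [-1.4, 0.6, 8.8]
width: 0.009
grip_force: 60.0
```

Request:
arm_command(xyz=[[0,0,-0.001],[0,0,-0.001],[0,0,-0.001]], rot=[[0,0,0],[0,0,0],[0,0,0]])

```text
time: 9.57
ee_pos: [0.4957, -0.1069, 0.1148]
eef_rot: [0.202, 0.979, 0.0, 0.001]
ft_force: [-3.5, 0.3, 15.9]
width: 0.0088
grip_force: 60.0
```

```bash
python3 - <<'E'
from h import *
s=r.read_state();print(s["ee_pos"],s["ft_force"])
E
```

```text
[ 0.49571276 -0.10685321  0.1147946 ] [-3.4989217   0.32788717 15.87051512]
```

The button is bottomed at 16 N against its 4.2 N spring. I retract and go back along the same line to the stand.

Request:
arm_command(xyz=[[0,0,0.005],[0,0,0.015],[0,0,0.03],[0,0,0.05],[0,0,0.07],[-0.001,0.005,0.085],[-0.005,0.02,0.09],[-0.01,0.045,0.09],[-0.016,0.07,0.09],[-0.022,0.097,0.09],[-0.028,0.124,0.09],[-0.034,0.15,0.09],[-0.04,0.177,0.09],[-0.046,0.204,0.09],[-0.052,0.23,0.09],[-0.057,0.252,0.09],[-0.0605,0.266,0.085],[-0.0613,0.27,0.075],[-0.0613,0.27,0.06],[-0.0613,0.27,0.055]], rot=[[0,0,0],[0,0,0],[0,0,0],[0,0,0],[0,0,0],[0,0,0],[0,0,0],[0,0,0],[0,0,0],[0,0,0],[0,0,0],[0,0,0],[0,0,0],[0,0,0],[0,0,0],[0,0,0],[0,0,0],[0,0,0],[0,0,0],[0,0,0]])

```text
time: 11.23
ee_pos: [0.4328, 0.1623, 0.1665]
eef_rot: [0.201, 0.979, -0.001, -0.001]
ft_force: [-0.4, -0.3, -0.7]
width: 0.0089
grip_force: 60.0
```

Request:
arm_command(xyz=[[0,0,-0.015],[0,0,-0.03],[0,0,-0.05],[0,0,-0.065],[0,0,-0.08],[0,0,-0.088],[0,0,-0.0925],[0,0,-0.0925],[0,0,-0.0925]], rot=[[0,0,0],[0,0,0],[0,0,0],[0,0,0],[0,0,0],[0,0,0],[0,0,0],[0,0,0],[0,0,0]])

```text
time: 11.98
ee_pos: [0.434, 0.1631, 0.0765]
eef_rot: [0.202, 0.979, 0.0, 0.0]
ft_force: [0.1, -0.3, 0.8]
width: 0.0094
grip_force: 60.0
```

Now inserted to within about 3 mm of the original depth. I go the last bit down and open.

Request:
arm_command(xyz=[[0,0,-0.001],[0,0,-0.002],[0,0,-0.003],[0,0,-0.0035],[0,0,-0.0035]], rot=[[0,0,0],[0,0,0],[0,0,0],[0,0,0],[0,0,0]])

```text
time: 12.4
ee_pos: [0.4342, 0.1635, 0.0733]
eef_rot: [0.202, 0.979, 0.0, 0.0]
ft_force: [-1.4, -0.6, 6.7]
width: 0.0081
grip_force: 60.0
```

Request:
arm_command(xyz=[[0,0,0],[0,0,0],[0,0,0],[0,0,0],[0,0,0],[0,0,0],[0,0,0],[0,0,0]], rot=[[0,0,0],[0,0,0],[0,0,0],[0,0,0],[0,0,0],[0,0,0],[0,0,0],[0,0,0]], grip=1)

```text
time: 13.07
ee_pos: [0.4337, 0.1633, 0.0725]
eef_rot: [0.202, 0.979, 0.0, -0.0]
ft_force: [-0.3, -1.0, -0.7]
width: 0.0542
grip_force: 0.0
```

Request:
arm_command(xyz=[[0,0,0.01],[0,0,0.03],[0,0,0.055],[0,0,0.085],[0,0,0.115],[0,0,0.14],[0,0,0.155],[0,0,0.16],[0,0,0.16]], rot=[[0,0,0],[0,0,0],[0,0,0],[0,0,0],[0,0,0],[0,0,0],[0,0,0],[0,0,0],[0,0,0]])

```text
time: 13.82
ee_pos: [0.4342, 0.1635, 0.234]
eef_rot: [0.202, 0.979, 0.001, 0.001]
ft_force: [0.7, 0.9, -1.2]
width: 0.0868
grip_force: 0.0
```

```bash
python3 - <<'E'
from h import *
np.set_printoptions(suppress=True)
print(r.read_state()["ee_pos"])
s=snap("side","s4");w_=snap("wrist","w4")
for c in("side","wrist"):
    for l in("stylus_grip","stand"):look("spot_point",l,c)
look("spot_point","dial_grip","side")
a=cv2.resize(s[180:340,290:430],(350,400),interpolation=2);a0=cv2.resize(cv2.imread("pics/side0.png")[180:340,290:430,::-1],(350,400),interpolation=2)
cv2.imwrite("pics/crop4.png",np.hstack([a0,a])[:,:,::-1])
E
```

```text
[0.43423733 0.16345929 0.23400381]
side spot_point stylus_grip 0.73 [0.4341 0.164  0.0901] [381. 285.]
side spot_point stand 0.96 [0.3604 0.0346 0.0031] [401. 262.]
side spot_point stand 0.74 [ 0.5037 -0.2254  0.    ] [329. 191.]
side spot_point stand 0.61 [0.4362 0.166  0.0027] [376. 314.]
wrist spot_point stylus_grip 0.78 [0.4333 0.1682 0.0909] [324. 184.]
wrist spot_point stand 0.79 [0.3632 0.0349 0.0011] [216. 162.]
wrist spot_point stand 0.63 [0.4327 0.1599 0.0008] [317. 173.]
side spot_point dial_grip 0.75 [ 0.5102 -0.0117  0.0777] [333. 227.]
```

View pics/crop4.png

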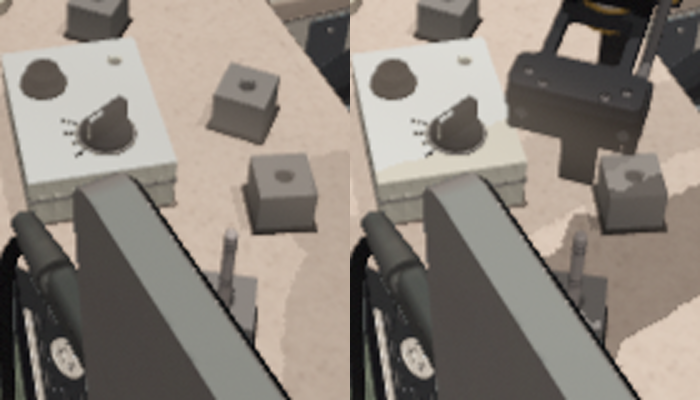

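The stylus looks the same as before (crop (580,240) against (230,240) originally): upright and fully down. Now to the dial. The bar lies at 41.8°, so the tool y goes to 131.8°, a turn of +1.135 rad.

Request:
arm_command(xyz=[[0.003,-0.007,0],[0.009,-0.02,0],[0.016,-0.035,0],[0.023,-0.05,0],[0.03,-0.066,0],[0.037,-0.082,0],[0.044,-0.098,0],[0.051,-0.114,0],[0.058,-0.13,0],[0.065,-0.146,0],[0.071,-0.158,0],[0.075,-0.167,0],[0.077,-0.171,0],[0.077,-0.171,0],[0.077,-0.171,0]], rot=[[0,0,0.05],[0,0,0.15],[0,0,0.25],[0,0,0.35],[0,0,0.45],[0,0,0.55],[0,0,0.65],[0,0,0.75],[0,0,0.85],[0,0,0.95],[0,0,1.04],[0,0,1.1],[0,0,1.135],[0,0,1.135],[0,0,1.135]], grip=0.45)

```text
time: 15.42
ee_pos: [0.5105, -0.0077, 0.2322]
eef_rot: [-0.356, 0.935, 0.0, -0.0]
ft_force: [0.0, 0.2, -0.0]
width: 0.0392
grip_force: 0.0
```

```bash
python3 - <<'E'
from h import *
np.set_printoptions(suppress=True)
s=r.read_state();print(s["ee_pos"],s["eef_rot"],s["joint_positions"],s["width"])
snap("wrist","w5");look("spot_point","dial_grip","wrist");look("spot_point","mixer","wrist")
snap("top","t5");look("spot_point","third_mark","wrist")
E
```

```text
[ 0.51052038 -0.00773495  0.23217169] [-0.3557631   0.93457607  0.00006522 -0.00042583] [-0.5637227   0.06324204  0.51558647  1.76872846 -0.03203803  1.31880014
  2.25728046] 0.039189764222610425
wrist spot_point dial_grip 0.56 [ 0.5115 -0.0125  0.0781] [315. 181.]
wrist spot_point mixer 0.26 [ 0.5123 -0.0122  0.0785] [315. 182.]
wrist spot_point mixer 0.26 [ 0.5472 -0.0238  0.0592] [289. 193.]
wrist spot_point third_mark 0.67 [ 0.5435 -0.0245  0.0602] [291. 191.]
```

View pics/w5.png

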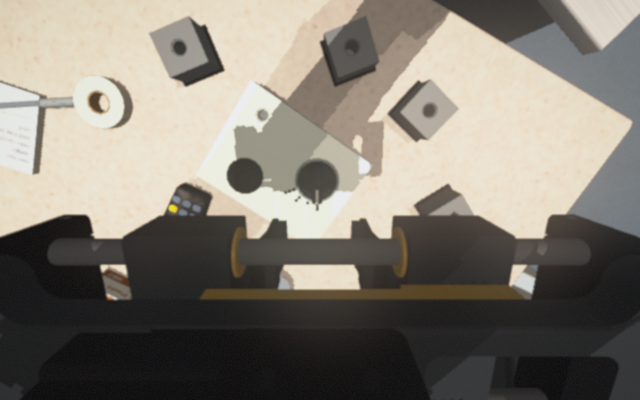

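The wrist view shows the dial at (317,181), with its bar and white pointer straight along the tool's x and centred between the fingers. Going down.

Request:
arm_command(xyz=[[0,0,-0.015],[0,0,-0.04],[0,0,-0.065],[0,0,-0.09],[0,0,-0.115],[0,0,-0.135],[0,0,-0.148],[0,0,-0.156],[0,0,-0.16],[0,0,-0.161],[0,0,-0.161]], rot=[[0,0,0],[0,0,0],[0,0,0],[0,0,0],[0,0,0],[0,0,0],[0,0,0],[0,0,0],[0,0,0],[0,0,0],[0,0,0]])

```text
time: 16.58
ee_pos: [0.5111, -0.0076, 0.0721]
eef_rot: [-0.357, 0.934, -0.0, 0.0]
ft_force: [0.5, 0.0, -0.5]
width: 0.0392
grip_force: 0.0
```

Request:
arm_command(xyz=[[0,0,0],[0,0,0],[0,0,0],[0,0,0],[0,0,0],[0,0,0],[0,0,0],[0,0,0],[0,0,0],[0,0,0]], rot=[[0,0,0],[0,0,0],[0,0,0],[0,0,0],[0,0,0],[0,0,0],[0,0,0],[0,0,0],[0,0,0],[0,0,0]], grip=0, squeeze=60)

```text
time: 17.42
ee_pos: [0.5123, -0.0092, 0.072]
eef_rot: [-0.356, 0.934, -0.001, 0.001]
ft_force: [7.7, -5.5, -4.2]
width: 0.0116
grip_force: 60.0
```

The grip is firm: 11.6 mm opening, 60 N. The arm gave about 1.5 mm sideways, so I take that up while turning clockwise.

Request:
arm_command(xyz=[[0.001,-0.0012,0],[0.001,-0.0012,0],[0.001,-0.0012,0],[0.001,-0.0012,0],[0.001,-0.0012,0],[0.001,-0.0012,0],[0.001,-0.0012,0],[0.001,-0.0012,0],[0.001,-0.0012,0],[0.001,-0.0012,0],[0.001,-0.0012,0],[0.001,-0.0012,0],[0.001,-0.0012,0],[0.001,-0.0012,0],[0.001,-0.0012,0],[0.001,-0.0012,0],[0.001,-0.0012,0],[0.001,-0.0012,0]], rot=[[0,0,0],[0,0,-0.05],[0,0,-0.12],[0,0,-0.2],[0,0,-0.28],[0,0,-0.36],[0,0,-0.44],[0,0,-0.52],[0,0,-0.6],[0,0,-0.68],[0,0,-0.76],[0,0,-0.84],[0,0,-0.92],[0,0,-1.0],[0,0,-1.08],[0,0,-1.15],[0,0,-1.2],[0,0,-1.2]])

```text
time: 18.92
ee_pos: [0.5125, -0.0101, 0.0719]
eef_rot: [0.235, 0.972, -0.0, 0.001]
ft_force: [3.0, -5.4, -0.7]
width: 0.0114
grip_force: 60.0
```

```bash
python3 - <<'E'
from h import *
np.set_printoptions(suppress=True)
s=r.read_state();q=s["eef_rot"];a=2*np.arctan2(q[1],q[0])-np.pi/2
print(s["ee_pos"],s["torque"],s["ft_force"],s["width"],s["joint_positions"],"tool y deg",np.degrees(a),"target bar",np.degrees(.1288-.6)+90)
im=snap("side","s6");im2=snap("wrist","w6");t=snap("top","t6")
look("spot_point","dial_grip","side")
a=cv2.resize(im[190:270,290:390],(480,384),interpolation=2)
b=cv2.resize(im2[130:230,240:400],(320*1,200),interpolation=2);b=np.vstack([b,cv2.resize(t[165:245,270:370],(320,184))])
cv2.imwrite("pics/crop6.png",np.hstack([a,b])[:,:,::-1])
E
```

```text
[ 0.51247739 -0.01008614  0.07194527] [-1.01750655 -0.74286072  0.14994029] [ 3.01883649 -5.42534411 -0.68090931] 0.011414330997119585 [-0.67974472  0.26727701  0.69092487  1.95847248 -0.2020616   0.98294286
  1.20232794] tool y deg 62.79636331994966 target bar 63.00222869343561
side spot_point dial_grip 0.68 [ 0.5098 -0.0069  0.0824] [333. 227.]
```

View pics/crop6.png

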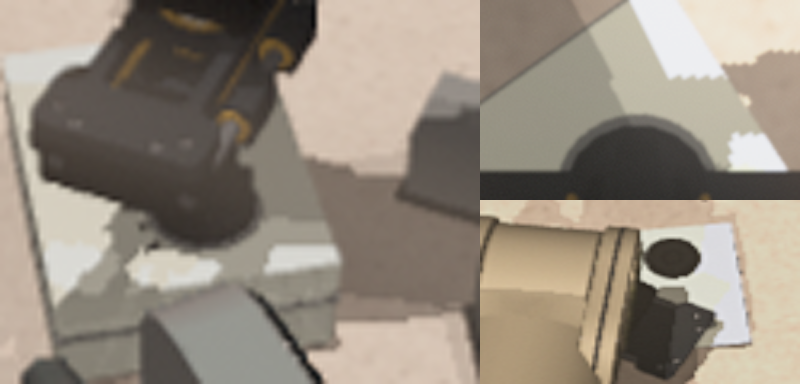

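The tool has turned 1.20 rad and sits at 62.8° against the 63.0° target, with 0.15 N m on the wrist. That fits the spring at the third click, and all pieces are in place in the view. I add 0.02 rad for pad give and hold.

Request:
arm_command(xyz=[[0,0,0],[0,0,0],[0,0,0],[0,0,0],[0,0,0],[0,0,0],[0,0,0],[0,0,0]], rot=[[0,0,-0.015],[0,0,-0.02],[0,0,-0.02],[0,0,-0.02],[0,0,-0.02],[0,0,-0.02],[0,0,-0.02],[0,0,-0.02]])

```text
time: 19.78
ee_pos: [0.5125, -0.0101, 0.072]
eef_rot: [0.243, 0.97, -0.0, 0.001]
ft_force: [3.0, -4.0, -1.0]
width: 0.0117
grip_force: 60.0
```

```bash
python3 - <<'E'
from h import *
s=r.read_state();q=s["eef_rot"];print(np.degrees(2*np.arctan2(q[1],q[0])-np.pi/2),s["torque"],s["width"],s["grip_force"])
snap("side","s7");look("spot_point","stylus_grip","side");look("spot_point","cup","side");look("spot_point","meter","side")
E
```

```text
61.84224458330687 [-1.05942612 -0.74795636  0.13481802] 0.011666527155546431 60.00584006309509
side spot_point stylus_grip 0.59 [0.4356 0.1622 0.0897] [380. 285.]
side spot_point stylus_grip 0.53 [ 0.6872 -0.1098  0.0035] [257. 224.]
side spot_point cup 0.91 [ 6.953e-01  5.880e-02 -2.000e-04] [250. 280.]
side spot_point meter 0.93 [ 0.6858 -0.109   0.0009] [258. 225.]
```

```bash
python3 -c "
from bench import r
print(r.close_job())"
```

```text
the job is handed in; nothing more can be done
None
```

The job is handed in: I pressed the reset button fully in with the stylus, put the stylus back upright and fully down in its stand, and the gripper is still holding the dial at the third click; the gripper hid the pointer, so that angle comes from the measured 1.2 rad turn and the spring torque (about 0.13 N m).

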